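# Put the turning tool back in its case and fold the hook away

## Robot

A 6-joint arm with a two-finger parallel gripper is mounted at the origin on the work surface. World frame = base frame: x ahead of the robot, y to its left, z up, the work surface at z = 0. Lengths are in m, angles in rad, forces in N, time in s.
With the tool pointing down it reaches from about 0.325 to 0.875 m from the base axis. Payload 4.4 kg.
Tool frame: the origin (TCP) lies between the finger pads; the fingertips stand 8 mm ahead of it and the grasp point (between the pads) lies 11 mm behind it (robot.tips_ahead is the distance from the TCP to the fingertips, in m); z points along the fingers, y is the direction in which the jaws open and shut (so a half turn about z gives the same grasp; the last joint's range is limited). The gripper opens to 85 mm and grips with 20 to 120 N. Pads are 22 mm wide; open, the fingers measure 114 mm over their backs; the gripper's body (76 mm by 85 mm) begins 54 mm behind the grasp point. The pads swing forward as they close: fully open they stand 13 mm farther back than shut.
Start: joints at [-1.331, 0.207, 1.542, -0, 1.393, -0.15], TCP at [0.219, -0.532, 0.239] pointing down, gripper open.
Joint ranges: [-2.73, 2.73], [-0.86, 2.22], [0.23, 2.46], [-1.11, 4.25], [0.08, 2.63], [-2.82, 2.82]. Speed limits (rad/s): [2.79, 2.79, 3.14, 3.14, 3.14, 3.14].

## Interface

Orientations are given as a unit quaternion [w, x, y, z].
In Python, from plant import robot, vision, ticket gives the robot as it stands.
- The arm moves only by the tool jog_arm, never from a script. Its argument "plan" is a list of rows, each a list of 3 entries, a list of its own where there are three numbers: the opening, from 0 (shut) to 1 (fully open), then the shift along the tool's x, y, z in cm, then the turn, a rotation vector about the tool's x, y, z in rad. A call has 1 to 12 rows; each row is the pose to reach, as a shift and turn from the pose commanded when the call began, along the tool's axes at that moment; what a row does not reach only later rows make up. A row lasts 1/8 s, in which the tool goes at most 62.5 mm and 10.7 degrees, less where a joint would pass 70% of its speed; a pose out of reach is approached as far as the arm can. A call with a gripper value outside its range is refused whole. The fingers move at their own pace and stop on an object; "newtons" is the grip in N (left out, the last holds). Time passes only in rows, so rows that repeat a pose let the fingers close. It gives the time, the measured TCP pose, the force and the opening at its end, in the units of the state.
- robot.observe(): the state, without advancing time (a new reading comes with each control period).
- vision.camera(name): name is "side" or "top"; returns (picture, depth): 400x640x3 uint8, red, green, blue; 400x640 float32, m along the optical axis (not along the pixel's ray), 0 where there is no reading.
- vision.calibration(name): a dict with "K" (3x3 intrinsics, pixels), "xyz" and "orientation" of the camera in the world. Camera axes: x right, y up, looking along -z (the intrinsics and any distortion apply to the point x, -y, -z); pixel columns grow to the right and rows downward; lengths in m; the calibration is good to about 2 mm. A picture is of the moment at which its call begins. calibration takes no time and is no camera call.
- ticket.hand_in(): hands the job in, once; it reports no verdict.
The state is a dict: "clock": time; "joints": joint angles; "qvel": joint speeds; "joint_efforts": joint torques, N m; "eef_pos": TCP position; "tool_rot": TCP orientation; "force": force on the tool from outside, world axes, zero at the start; "wrist_torque": the same for the moment, N m; "width": opening from 0.0 (shut) to 1.0 (fully open).
Only numpy, scipy, OpenCV 4.12 (cv2) and the standard library are available. Lean on these libraries where they do the work, as an engineer would, in place of code of your own. Each camera call takes 0.05 s, during which the arm holds its last target. There are 200 camera calls.

## Task

Clear up after turning: take the loop turning tool off the fold-down hook and press it fully home, level, into its matching cutout in the open tool case, loop end in the wide end of the cutout. Fold the emptied hook down flat against its stand, and leave the damp clay bowl and beaker standing where they are.

Things in the scene. Friction and masses are not known exactly. Their poses are not given: they have to be found in the camera images.
- turner_center (a point): Middle of the loop turning tool's wooden handle, half-way up: grasp here. Handle with rounded edges, 24 mm wide, 18 mm thick, from 65 mm behind this point to 60 mm ahead. x: along the tool to the loop; y: across; z: up. 0.1 to 0.16 kg, balances about 10 mm ahead of here. Starts lying level across the hook's two prongs, loop pointing away from the robot.
- turner_loop (a point): Middle of the tool's flat pear-shaped steel wire loop, 48 mm wide, 105 mm ahead of turner_center along the tool; the loop's far end is 130 mm ahead of turner_center.
- case: Black tool case, open flat, fixed. Origin: centre of the underside of its deep half. x: from the edge with yellow latches and handle to the hinge; y: along its 320 mm length; z: up. Deep half 240 x 320 mm, rim 54 mm high, rigid blue insert with its top 50 mm above the bench. The 26 mm deep lid lies open past the hinge. Calipers and kidney rib, home near the hinge, stand up to 10 mm proud.
- cutout_seat (a point): Where turner_center lies when the tool is home: 6 mm below the insert top, on the axis of the empty cutout, the tool's x along the case's y. Axes as the case's. Handle channel 27 mm wide, 15 mm deep, about 3 mm of play at each end; the seated handle stands 3 mm proud. At the middle, a finger scoop 52 mm long (along the tool), 90 mm across, 36 mm deep.
- cutout_loop_end (a point): Where turner_loop lies when home, 105 mm from cutout_seat along the case's y, in the 56 mm wide end. 44 mm to each side of cutout_seat a pair of sprung nubs stands 3.5 mm out of its sides: a tool just laid in rests on them 11 to 13 mm too high; 8 to 20 N straight down at the handle's middle, to the channel floor, seats it. Held level it goes in straight; pushed off-centre it can roll askew.
- stand: Low plywood tool stand, fixed to the bench: an upright panel 320 mm long, 155 mm high, 18 mm thick. Origin on the bench under the middle of the panel's face that carries the hook; x along the panel, y out of that face, z up. A thin rib hangs on a peg 125 mm from the middle, at -x, standing 20 mm off the face.
- hook (a joint): Hinge of the yellow fold-down hook in rad: 0 sticking straight out, level; 1.5 (its stop) folded down flat against the panel. Stiff by friction: it stays where it is left, and about 4 N down at its end moves it.
- hook_hinge (a point): Middle of the hook's hinge, 14 mm off the panel's face and 135 mm above the bench; the hinge axis runs along the stand's x.
- hook_bar (a point): Middle of the hook's end bar; moves with the hook. The hook is a U of 8 mm rod: two prongs, 45 mm either side of its middle, run 86 mm out from the hinge, then turn up to the end bar that joins them, 94 mm out from the hinge and 14 mm above the prongs.
- hook_rest (a point): Fixed point on the stand where the middle of a tool lying on the hook is: 62 mm off the panel's face, 148 mm above the bench.
- bowl: Damp clay bowl, 104 mm wide, 55 mm high, standing on the bench. Origin: centre of its underside.
- beaker: Damp brown clay beaker, 62 mm wide, 75 mm high, standing on the bench. Origin: centre of its underside.

How it is judged:
By the outcome, as a careful person would: the job done as asked, in the order asked, and still so for the second after the job is handed in, with the robot touching nothing.
It also fails if it takes over 58 s, if anything falls off the work surface, if the arm or the gripper's body presses on something with over 40 N, if the wrist force passes 120 N, or if a joint passes its speed limit or range.

## Working session

There is one attempt and no reset: what is moved stays moved. The work goes in short steps, Python scripts to look and compute and a tool call to move; the robot and the scene stay as the last step left them, time stands still between calls to the robot, and variables do not carry over. Pictures are saved under pics/ and viewed, about 8 in all and at most 12, crops included, and the job is handed in when it is done.

Besides the shell and the picture viewer there is one more tool, called as name(argument=value, ...) on one line, values as JSON. jog_arm: Moves the arm, as the interface text tells. Its arguments: {"type":"object","properties":{"plan":{"type":"array","items":{"type":"array"}},"newtons":{"type":"number"}},"required":["plan"]}

```bash
mkdir -p pics; ls; cat > h.py <<'E'
import numpy as np, cv2
from scipy.spatial.transform import Rotation as R
from plant import robot, vision, ticket
def rot(q): return R.from_quat([q[1],q[2],q[3],q[0]]).as_matrix()
def snap(n):
    im,d=vision.camera(n); np.savez(f'{n}.npz',im=im,d=d); return im,d
def cal(n):
    c=vision.calibration(n); return np.array(c['K']),np.array(c['xyz']),rot(c['orientation'])
def pts(n,d):
    K,t,M=cal(n); v,u=np.mgrid[:400,:640]
    x=(u-K[0,2])/K[0,0]*d; y=(v-K[1,2])/K[1,1]*d
    return np.stack([x,-y,-d],-1)@M.T+t
def ray(n,u,v,z):
    K,t,M=cal(n); r=M@np.array([(u-K[0,2])/K[0,0],-(v-K[1,2])/K[1,1],-1]); return t+r*(z-t[2])/r[2]
def proj(n,p):
    K,t,M=cal(n); q=M.T@(np.array(p)-t); return K[0,0]*q[0]/-q[2]+K[0,2], K[1,1]*q[1]/q[2]+K[1,2]
E
python3 - <<'E'
from h import *
for n in('side','top'):
    im,d=snap(n); cv2.imwrite(f'pics/{n}0.png',im[:,:,::-1]); print(vision.calibration(n), (d==0).mean())
print(robot.observe())
E
```

```text
pics
{'K': array([[364.88890832,   0.        , 327.18957675],
       [  0.        , 364.88890832, 194.93089449],
       [  0.        ,   0.        ,   1.        ]]), 'xyz': array([ 0.49094143, -0.72282339,  0.61221978]), 'orientation': array([ 0.89306044,  0.44738836, -0.02509795, -0.04070373])} 0.003890625
{'K': array([[385.51776828,   0.        , 323.54270498],
       [  0.        , 385.51776828, 206.3349188 ],
       [  0.        ,   0.        ,   1.        ]]), 'xyz': array([ 0.50122444, -0.05224039,  1.01102989]), 'orientation': array([-0.70130469, -0.01596731,  0.03485416,  0.71183001])} 0.004046875
{'clock': 0.1, 'joints': array([-1.33049293e+00,  2.07418953e-01,  1.54284357e+00, -3.19535269e-06,
        1.39354099e+00, -1.50453270e-01]), 'qvel': array([ 0.00070282, -0.00208033, -0.00292391, -0.00064827, -0.00014298,
       -0.00012781]), 'joint_efforts': array([-5.28462788e-04, -3.84097874e+01, -2.92549807e+01, -1.33942594e-04,
        4.90648803e-03, -1.92207006e-05]), 'eef_pos': array([ 0.2188566 , -0.53096779,  0.23817869]), 'tool_rot': array([-1.10424463e-03,  9.80973637e-01,  1.94137841e-01, -5.12155771e-05]), 'force': array([-1.09756694, -0.02206954, -0.29563343]), 'wrist_torque': array([-0.00574211, -0.01194299, -0.00115996]), 'width': 0.9999481877332139}
```

View pics/side0.png

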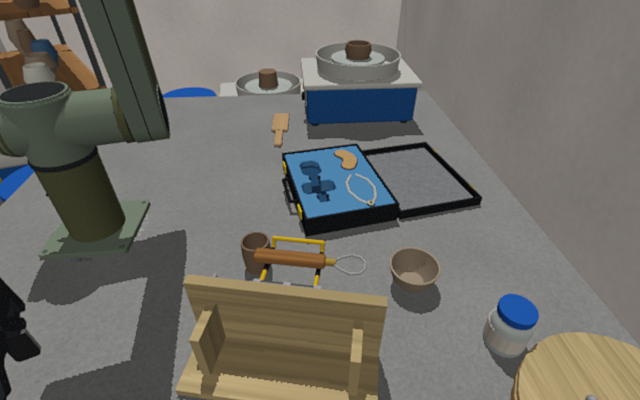

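View pics/top0.png

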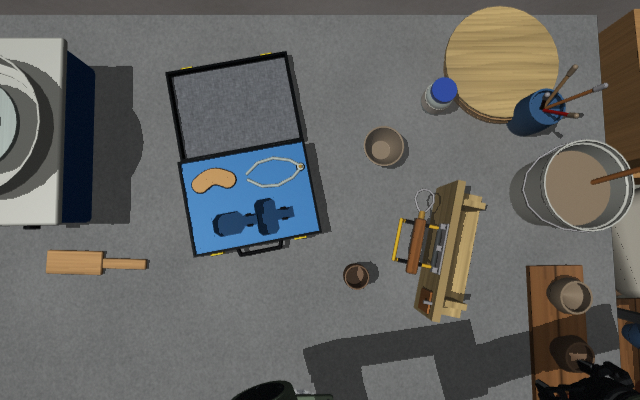

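The side view shows the tool on the yellow hook (handle about (290,258), loop (350,265)), with the beaker at (255,252), the bowl at (414,270) and the case at (340,185). In the top view the handle is at (416,245), the loop at (425,200) and the hook bar at (398,240). The cutout there has its wide end at (230,222), scoop at (267,215) and narrow end at (293,212).

```bash
cat > m.py <<'E'
from h import *
Z=np.load('top.npz'); im,d=Z['im'],Z['d']; P=pts('top',d); hsv=cv2.cvtColor(im,cv2.COLOR_RGB2HSV)
H,S,V=[hsv[...,i].astype(int) for i in range(3)]
# insert top plane
blue=(H>98)&(H<112)&(S>120)&(V>120); blue[:, :170]=0; blue[:,330:]=0; blue[:130]=0; blue[260:]=0
print('insert z',np.percentile(P[blue][:,2],[5,50,95]))
box=cv2.minAreaRect(np.argwhere(blue)[:,::-1].astype(np.float32)); c=[ray('top',u,v,.05)[:2] for u,v in cv2.boxPoints(box)]
print('insert corners',np.round(c,4))
hull=np.zeros(blue.shape,np.uint8); cv2.fillConvexPoly(hull,cv2.boxPoints(box).astype(int),1)
dark=((H>95)&(H<125)&(V<115)&(hull>0)).astype(np.uint8)
n,l,st,_=cv2.connectedComponentsWithStats(dark); print(st[1:][st[1:,4]>50])
# handle
a=(H>5)&(H<18)&(S>120)&(P[...,2]>.13); a[:,:395]=0;a[:200]=0;a[290:]=0;a[:,440:]=0
n,l,st,ce=cv2.connectedComponentsWithStats(a.astype(np.uint8)); print(st[1:][st[1:,4]>20],ce[1:][st[1:,4]>20])
y=(H>20)&(H<32)&(S>170); y[:,:380]=0;y[:200]=0;y[285:]=0;y[:,450:]=0
n,l,st,ce=cv2.connectedComponentsWithStats(y.astype(np.uint8)); print(st[1:],ce[1:])
crop=lambda x0,x1,y0,y1,s:cv2.resize(im[y0:y1,x0:x1,::-1],None,fx=s,fy=s,interpolation=cv2.INTER_NEAREST)
A=crop(170,330,140,260,3);B=crop(380,500,180,300,3)
cv2.imwrite('pics/c.png',np.hstack([A,B]))
E
python3 m.py
```

```text
insert z [0.04736525 0.05023046 0.05311867]
insert corners [[ 0.6802  0.279 ]
 [ 0.7353 -0.0261]
 [ 0.509  -0.0651]
 [ 0.4576  0.2358]]
[[ 179  141  123   31  169]
 [ 181  174   12   61   94]
 [ 212  198   82   39 1672]]
[[406 218  20  56 604]] [[415.51986755 245.75662252]]
[[392 218  14  43 143]
 [429 225  10   4  30]
 [422 263   9   6  31]] [[397.0979021  239.32867133]
 [433.3        226.66666667]
 [425.93548387 265.5483871 ]]
```

View pics/c.png

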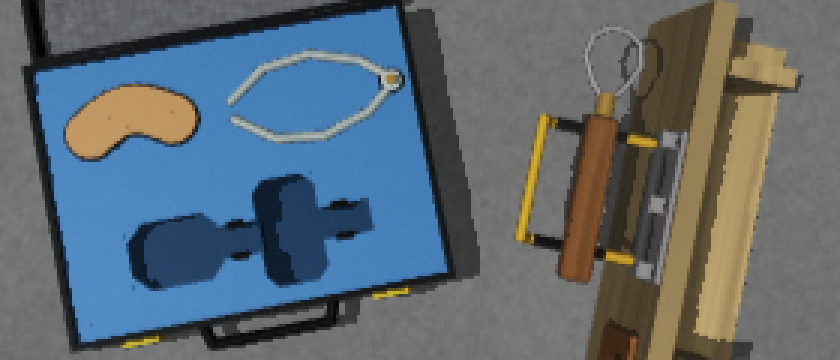

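The crop shows the cutout clearly: the wide end is on the left (world +y), then the scoop, then the narrow end, with black nub pairs beside the scoop. The tool lies on the prongs with its loop pointing up, toward world +x.

```bash
cat >> m.py <<'E'
print('----')
def edges(u,v,val=.05):
    return None
yaw=np.deg2rad(9.9); ex=np.array([np.cos(yaw),np.sin(yaw)]); ey=np.array([-np.sin(yaw),np.cos(yaw)])
# soft darkness, rectified to case frame at z=.05, 1mm grid
O=np.array([.5955,.106]); X,Y=np.mgrid[-120:121,-160:161]/1000.
W=O+X[...,None]*ex+Y[...,None]*ey
K,t,M=cal('top'); q=(np.dstack([W,np.full(X.shape,.05)])-t)@M
mu=(K[0,0]*q[...,0]/-q[...,2]+K[0,2]).astype(np.float32); mv=(K[1,1]*q[...,1]/q[...,2]+K[1,2]).astype(np.float32)
rec=cv2.remap(im,mu,mv,cv2.INTER_LINEAR)
cv2.imwrite('pics/rec.png',cv2.resize(rec[::-1,::-1,::-1],None,fx=2.4,fy=2.4))
g=rec[...,2].astype(float); lo=g<130
s=slice(20,110)
for y in range(-120,121,6):
    r=np.flatnonzero(lo[15:115,y+160]);  print(y, (r.min()-105,r.max()-105) if len(r) else None, end=' | ')
print()
for x in range(-90,0,6):
    r=np.flatnonzero(lo[x+120,15:-15]); print(x,(r.min()-145,r.max()-145) if len(r) else None,end=' | ')
print()
vs,us=np.nonzero(a); hp=np.array([ray('top',u,v,.155)[:2] for u,v in zip(us,vs)])
rc=cv2.minAreaRect(hp.astype(np.float32)*1000); print('handle',hp.mean(0),rc)
print('handle z',np.median(P[a][:,2]), 'dir',np.linalg.svd(hp-hp.mean(0))[2][0])
for nm,m in(('bar',(us*0)),): pass
bm=y_=None
yy=(H>20)&(H<32)&(S>170); yy[:,:380]=0;yy[:200]=0;yy[285:]=0;yy[:,410:]=0
v2,u2=np.nonzero(yy); bp=np.array([ray('top',u,v,.152)[:2] for u,v in zip(u2,v2)]); print('bar',bp.mean(0),cv2.minAreaRect(bp.astype(np.float32)*1000))
E
python3 m.py | sed -n '/----/,$p'
```

```text
----
-120 None | -114 None | -108 None | -102 None | -96 (np.int64(-66), np.int64(-40)) | -90 (np.int64(-67), np.int64(-41)) | -84 (np.int64(-69), np.int64(-39)) | -78 (np.int64(-71), np.int64(-37)) | -72 (np.int64(-70), np.int64(-37)) | -66 (np.int64(-66), np.int64(-41)) | -60 (np.int64(-67), np.int64(-41)) | -54 (np.int64(-92), np.int64(-16)) | -48 (np.int64(-98), np.int64(-10)) | -42 (np.int64(-98), np.int64(-9)) | -36 (np.int64(-98), np.int64(-10)) | -30 (np.int64(-99), np.int64(-9)) | -24 (np.int64(-99), np.int64(-9)) | -18 (np.int64(-99), np.int64(-9)) | -12 (np.int64(-94), np.int64(-14)) | -6 (np.int64(-68), np.int64(-31)) | 0 (np.int64(-67), np.int64(-41)) | 6 (np.int64(-71), np.int64(-38)) | 12 (np.int64(-71), np.int64(-37)) | 18 (np.int64(-69), np.int64(-39)) | 24 (np.int64(-67), np.int64(-42)) | 30 (np.int64(-74), np.int64(-35)) | 36 (np.int64(-80), np.int64(-28)) | 42 (np.int64(-81), np.int64(-27)) | 48 (np.int64(-81), np.int64(-27)) | 54 (np.int64(-81), np.int64(-27)) | 60 (np.int64(-81), np.int64(-27)) | 66 (np.int64(-81), np.int64(-27)) | 72 (np.int64(-82), np.int64(-2
[... 346 characters left out ...]
.int64(-99), np.int64(101)) | -60 (np.int64(-100), np.int64(101)) | -54 (np.int64(-99), np.int64(101)) | -48 (np.int64(-100), np.int64(101)) | -42 (np.int64(-100), np.int64(101)) | -36 (np.int64(-57), np.int64(96)) | -30 (np.int64(-57), np.int64(90)) | -24 (np.int64(-58), np.int64(-7)) | -18 (np.int64(-56), np.int64(-8)) | -12 (np.int64(-51), np.int64(-14)) | -6 None | 
handle [ 0.47205366 -0.27890034] ((472.745849609375, -279.31341552734375), (25.29313850402832, 122.75818634033203), 76.76890563964844)
handle z 0.15633811107078766 dir [-0.9760217   0.21767324]
bar [ 0.48687954 -0.23877283] ((487.77838134765625, -241.51974487304688), (12.771248817443848, 93.97478485107422), 76.87982177734375)
```

View pics/rec.png

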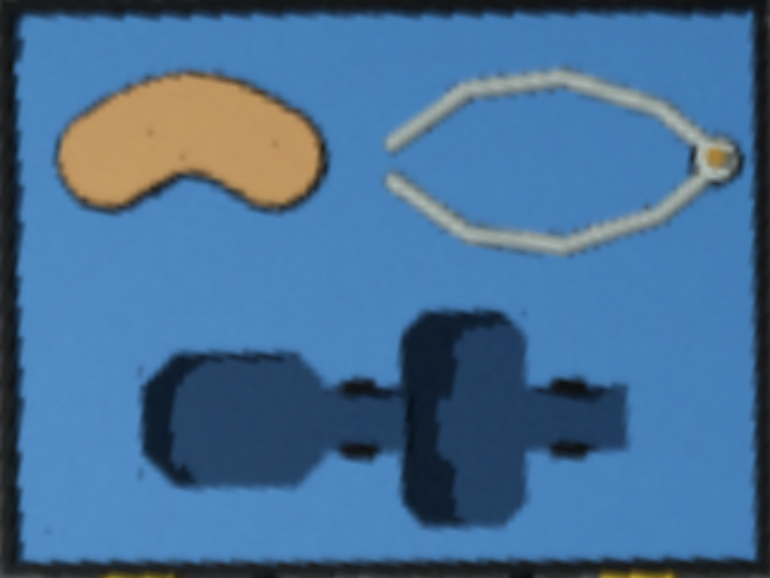

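```bash
cat >> h.py <<'E'
def to(p,yaw,tilt=None):
    """shift (cm, tool axes) and turn (rotvec) from the present pose to TCP p, tool down, tool x at yaw deg (tilt: world rotvec after)"""
    s=robot.observe(); M=rot(s['tool_rot']); c,q=np.cos(np.deg2rad(yaw)),np.sin(np.deg2rad(yaw))
    T=np.array([[c,q,0],[q,-c,0],[0,0,-1]])
    if tilt is not None: T=R.from_rotvec(tilt).as_matrix()@T
    print('clock',round(s['clock'],2),'tcp',np.round(s['eef_pos'],4),'F',np.round(s['force'],1),'w',round(s['width'],3),'j',np.round(s['joints'],2))
    print(' shift cm',np.round(M.T@(np.array(p)-s['eef_pos'])*100,2),'turn',np.round(R.from_matrix(M.T@T).as_rotvec(),3))
E
python3 -c "
from h import *
to([.475,-.280,.237],-13.1)"
```

```text
clock 0.1 tcp [ 0.2189 -0.531   0.2382] F [-1.1 -0.  -0.3] w 1.0 j [-1.33  0.21  1.54 -0.    1.39 -0.15]
 shift cm [ 33.24 -13.45   0.16] turn [-0.002  0.     0.619]
```

jog_arm(plan=[[0.53,[4,-1.6,0],[0,0,0.1]],[0.53,[9,-3.7,0],[0,0,0.25]],[0.53,[14.5,-5.9,0],[0,0,0.4]],[0.53,[20,-8.1,0],[0,0,0.55]],[0.53,[25.5,-10.3,0],[0,0,0.62]],[0.53,[30,-12.1,0],[0,0,0.62]],[0.53,[33.2,-13.4,0],[0,0,0.62]],[0.53,[33.2,-13.4,0],[0,0,0.62]],[0.53,[33.2,-13.4,0],[0,0,0.62]]], newtons=60)

```text
clock: 1.23
eef_pos: [0.4744, -0.2814, 0.2388]
tool_rot: [-0.0, 0.993, -0.114, -0.001]
force: [-0.5, 0.5, -0.1]
width: 0.528
```

```bash
python3 -c "
from h import *
im,d=snap('side'); cv2.imwrite('pics/s1.png',cv2.resize(im[180:340,180:420,::-1],None,fx=3,fy=3))
for z in(.150,.137): to([.475,-.280,z],-13.1)"
```

```text
clock 1.27 tcp [ 0.4742 -0.2819  0.2389] F [-0.1 -0.4  0.3] w 0.528 j [-0.69  0.16  1.6  -0.    1.39  1.11]
 shift cm [ 0.05 -0.2   8.89] turn [ 0.     0.001 -0.001]
clock 1.27 tcp [ 0.4742 -0.2819  0.2389] F [-0.1 -0.4  0.3] w 0.528 j [-0.69  0.16  1.6  -0.    1.39  1.11]
 shift cm [ 0.05 -0.2  10.19] turn [ 0.     0.001 -0.001]
```

View pics/s1.png

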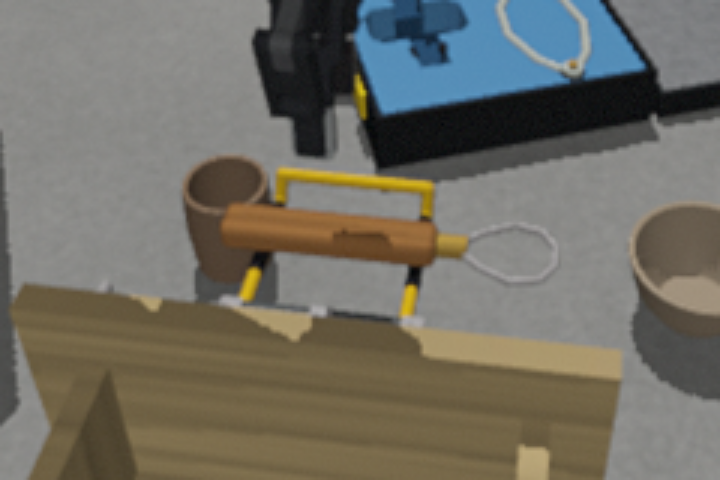

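The side view shows the gripper hovering, fingertips at about (285,231) in the full frame, above the handle, whose centre is at about (290,258). I'll check the handle centre from this view too.

```bash
python3 -c "
from h import *
Z=np.load('side.npz'); im,d=Z['im'],Z['d']; P=pts('side',d); hsv=cv2.cvtColor(im,cv2.COLOR_RGB2HSV); H,S,V=[hsv[...,i].astype(int) for i in range(3)]
a=(H>4)&(H<18)&(S>120)&(P[...,2]>.12)&(P[...,2]<.17); a[:,:250]=0;a[:,330:]=0;a[:240]=0;a[280:]=0
v,u=np.nonzero(a); hp=np.array([ray('side',x,y,.150)[:2] for x,y in zip(u,v)])
print(len(u),cv2.minAreaRect(hp.astype(np.float32)*1000),np.median(P[a],0), P[a][:,2].max())
print(proj('side',[.475,-.28,.150]))
"
```

```text
994 ((470.55255126953125, -281.12310791015625), (37.21449661254883, 124.74063110351562), 77.46539306640625) [ 0.47123704 -0.28548801  0.15670741] 0.16002968838885467
(np.float64(291.2425571594392), np.float64(257.08274355415233))
```

jog_arm(plan=[[0.53,[0,-0.1,2.5],[0,0,0]],[0.53,[0,-0.1,6],[0,0,0]],[0.53,[0,-0.1,8.5],[0,0,0]],[0.53,[0,-0.1,10],[0,0,0]],[0.53,[0,-0.1,10.2],[0,0,0]],[0.53,[0,-0.1,10.2],[0,0,0]],[0.2,[0,-0.1,10.2],[0,0,0]],[0.2,[0,-0.1,10.2],[0,0,0]],[0.2,[0,-0.1,10.2],[0,0,0]],[0.2,[0,-0.1,10.2],[0,0,0]],[0.2,[0,-0.1,10.2],[0,0,0]]], newtons=60)

```text
clock: 2.65
eef_pos: [0.4759, -0.281, 0.1384]
tool_rot: [0.001, 0.993, -0.114, 0.001]
force: [-0.3, -0.1, 5.0]
width: 0.268
```

jog_arm(plan=[[0.2,[0,0,-1],[0,0,0]],[0.2,[0,0,-3],[0,0,0]],[0.2,[0,0,-6],[0,0,0]],[0.2,[0,0,-9],[0,0,0]],[0.2,[0,0,-10],[0,0,0]],[0.2,[0,0,-10],[0,0,0]]], newtons=80)

```text
clock: 3.4
eef_pos: [0.4752, -0.2802, 0.2373]
tool_rot: [0.0, 0.993, -0.114, 0.0]
force: [0.3, 1.2, -1.9]
width: 0.263
```

```bash
python3 -c "
from h import *
to([.548,.065,.20],100)"
```

```text
clock 3.4 tcp [ 0.4752 -0.2802  0.2373] F [ 0.3  1.2 -1.9] w 0.263 j [-0.69  0.16  1.6   0.    1.38  1.11]
 shift cm [ -0.75 -35.28   3.73] turn [ 0.    -0.    -1.974]
```

jog_arm(plan=[[0.2,[0,-2,0.2],[0,0,-0.12]],[0.2,[-0.1,-6,0.6],[0,0,-0.3]],[0.2,[-0.2,-11,1.2],[0,0,-0.48]],[0.2,[-0.3,-16,1.8],[0,0,-0.66]],[0.2,[-0.4,-21,2.3],[0,0,-0.84]],[0.2,[-0.5,-26,2.8],[0,0,-1.02]],[0.2,[-0.6,-31,3.3],[0,0,-1.2]],[0.2,[-0.7,-34,3.6],[0,0,-1.38]],[0.2,[-0.75,-35.3,3.7],[0,0,-1.56]],[0.2,[-0.75,-35.3,3.7],[0,0,-1.74]],[0.2,[-0.75,-35.3,3.7],[0,0,-1.9]],[0.2,[-0.75,-35.3,3.7],[0,0,-1.974]]])

```text
clock: 4.9
eef_pos: [0.5465, 0.0654, 0.1978]
tool_rot: [-0.002, 0.642, 0.767, -0.001]
force: [0.3, -0.1, -1.9]
width: 0.264
```

```bash
python3 -c "
from h import *
to([.548,.065,.072],100)
im,d=snap('top');cv2.imwrite('pics/t2.png',cv2.resize(im[130:270,150:350,::-1],None,fx=4,fy=4))
im,d=snap('side');cv2.imwrite('pics/s2.png',cv2.resize(im[90:250,240:440,::-1],None,fx=3.5,fy=3.5))
to([.548,.065,.072],100)
"
```

```text
clock 4.9 tcp [0.5465 0.0654 0.1978] F [ 0.3 -0.1 -1.9] w 0.264 j [-0.04  0.2   1.64  0.    1.31 -0.22]
 shift cm [-0.07  0.19 12.58] turn [-0.004 -0.001  0.003]
clock 5.0 tcp [0.5467 0.0653 0.1981] F [-0.1 -0.2 -1.4] w 0.261 j [-0.04  0.19  1.64  0.    1.31 -0.21]
 shift cm [-0.06  0.18 12.61] turn [-0.004 -0.001 -0.001]
```

View pics/s2.png

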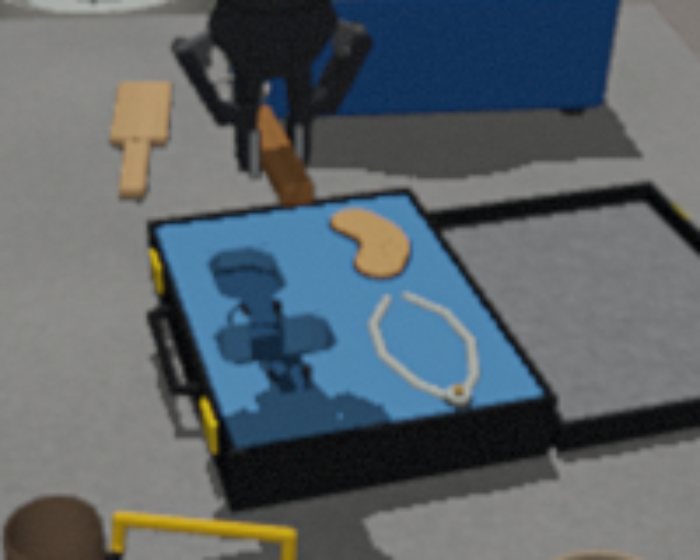

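View pics/t2.png

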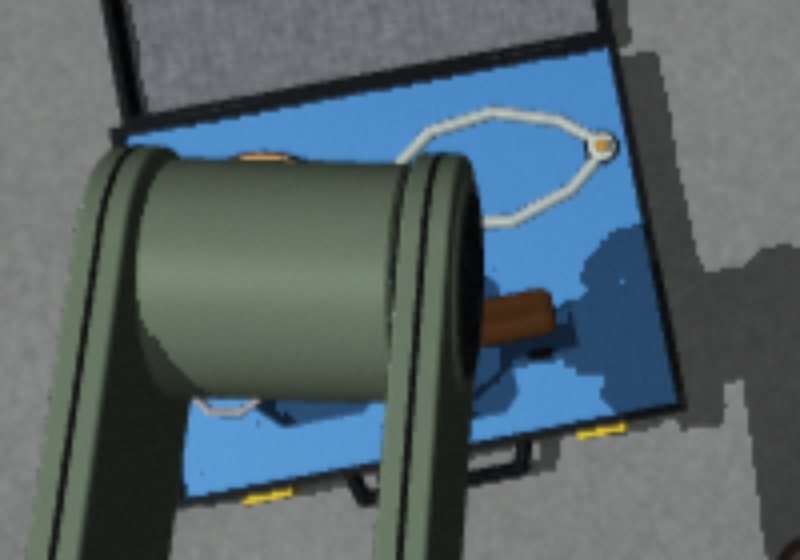

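In the side view the tool hangs below the gripper, roughly parallel to the cutout, with its tail toward the camera at (295,190) in the crop. In the top view the arm hides most of it, but the tail end shows at about (286,208) in the full frame. I'll measure the tail against its expected pose.

```bash
cat > t.py <<'E'
from h import *
s=robot.observe(); tc=np.array(s['eef_pos'])+[0,0,.010]
for n,box in(('top',(260,300,190,225)),('side',(300,335,115,155))):
    Z=np.load(f'{n}.npz'); im,d=Z['im'],Z['d']; P=pts(n,d); hsv=cv2.cvtColor(im,cv2.COLOR_RGB2HSV); H,S,V=[hsv[...,i].astype(int) for i in range(3)]
    a=(H>2)&(H<18)&(S>110)&(P[...,2]>.12); m=np.zeros_like(a); m[box[2]:box[3],box[0]:box[1]]=1; a&=m
    v,u=np.nonzero(a); hp=np.array([ray(n,x,y,tc[2]+(.006 if n=='top' else .003)) for x,y in zip(u,v)])
    yaw=np.deg2rad(100); e=np.array([np.cos(yaw),np.sin(yaw)]); nn=np.array([e[1],-e[0]])
    al=(hp[:,:2]-tc[:2])@e; ac=(hp[:,:2]-tc[:2])@nn
    print(n,len(u),'along min',al.min()*1000,'max',al.max()*1000,'depth z',np.percentile(P[a][:,2],[10,50,90]))
    for lo in np.arange(al.min(),al.max(),.006):
        k=(al>=lo)&(al<lo+.006); print('  ',round(lo*1000),'across',np.round([ac[k].min()*1000,ac[k].max()*1000,ac[k].mean()*1000],1),'z',round(np.median(P[v[k],u[k],2])*1000,1))
E
python3 t.py
```

```text
top 197 along min -65.9515059816553 max -27.296302501368565 depth z [0.21339782 0.21562697 0.21769848]
   -66 across [-9.9  9.6 -0.1] z 215.2
   -60 across [-10.8  10.7  -0. ] z 215.3
   -54 across [-10.   11.1   0.1] z 215.9
   -48 across [-11.3  10.6  -0.2] z 215.5
   -42 across [-11.4  11.4   0.3] z 215.7
   -36 across [-11.   10.5  -1.1] z 215.9
   -30 across [-9.8  4.8 -3.6] z 216.7
side 249 along min -80.23413003523042 max 64.31662496535372 depth z [0.20748549 0.21680348 0.21831012]
   -80 across [-12.2   6.2  -3.9] z 202.6
   -74 across [-13.2   6.5  -3.4] z 207.0
   -68 across [-10.9   7.7  -1.2] z 211.0
   -62 across [-12.    9.   -2.1] z 213.0
   -56 across [-13.   10.2  -1.4] z 215.7
   -50 across [-12.9  10.6  -0.8] z 216.8
   -44 across [-11.7   9.6  -0.8] z 217.4
   -38 across [-12.8  10.9  -1.1] z 217.0
   -32 across [-11.6  12.2  -0.3] z 217.6
   -26 across [-12.6  11.2  -0.7] z 216.8
   -20 across [-11.4   9.3  -0.4] z 216.9
   -14 across [-9.  10.6  1.2] z 217.5
   -8 across [-7.8 12.   2.1] z 217.0
   -2 across [-6.5 13.3  2.9] z 216.9
   4 across [-7.6 12.3  2.1] z 217.4
   10 across [-6.3 13.7  2.6] z 217.6
   16 across [-3.8 15.   5.6] z 217.4
   22 across [-2.5 13.1  5.7] z 217.5
   28 across [-3.6 12.1  4.6] z 217.7
   34 across [-2.3 11.1  4.8] z 217.0
   40 across [-1.  10.   4.9] z 217.3
   46 across [ 0.4 11.4  5.5] z 217.5
   52 across [ 1.7 10.4  6.4] z 217.4
   58 across [3.1 9.4 6.5] z 230.7
   64 across [6.9 6.9 6.9] z 247.5
```

jog_arm(plan=[[0.2,[-0.05,0.15,2],[-0.003,0,0]],[0.2,[-0.05,0.15,6],[-0.003,0,0]],[0.2,[-0.05,0.15,10],[-0.003,0,0]],[0.2,[-0.05,0.15,12.5],[-0.003,0,0]],[0.2,[-0.05,0.15,13.5],[-0.003,0,0]],[0.2,[-0.05,0.15,13.5],[-0.003,0,0]],[0.2,[-0.05,0.15,13.5],[-0.003,0,0]],[0.2,[-0.05,0.15,13.5],[-0.003,0,0]]])

```text
clock: 6.0
eef_pos: [0.5508, 0.0649, 0.0667]
tool_rot: [0.002, 0.643, 0.766, 0.002]
force: [-0.8, -0.2, -0.7]
width: 0.265
```

```bash
python3 -c "
from h import *
snap('top'); snap('side')
to([.548,.065,.033],100)
"; sed -i "s/190,225/190,228/;s/(300,335,115,155)/(290,345,150,200)/;s/>.12/>.055/" t.py; python3 t.py|head -30
```

```text
clock 6.1 tcp [0.5504 0.0649 0.0664] F [-0.4  0.  -0.9] w 0.261 j [-0.04  0.36  1.74  0.    1.04 -0.21]
 shift cm [ 0.05 -0.26  3.34] turn [ 0.005  0.    -0.001]
top 119 along min -65.53376143027378 max -33.71348841943051 depth z [0.08179291 0.08414311 0.08709124]
   -66 across [-10.6   8.9  -0.3] z 83.4
   -60 across [-10.1  10.2   0.3] z 84.1
   -54 across [-10.7  11.1   0.2] z 83.9
   -48 across [-10.2  11.6   0.5] z 84.5
   -42 across [-10.8  11.    0.4] z 85.4
   -36 across [-10.3  -0.9  -5.6] z 84.1
side 238 along min -75.27075755386986 max 98.01361128773296 depth z [0.07647123 0.08561076 0.08798226]
   -75 across [-12.2   5.5  -3.3] z 73.6
   -69 across [-12.4   7.8  -2.5] z 77.6
   -63 across [-11.4   8.9  -0.9] z 82.7
   -57 across [-12.7  10.1  -1.7] z 84.9
   -51 across [-11.7   9.9  -0.3] z 85.9
   -45 across [-11.9   8.7  -1.6] z 85.8
   -39 across [-10.8   9.8  -0.5] z 86.1
   -33 across [-12.2   9.7  -1.3] z 84.8
   -27 across [-12.5  10.9  -0.8] z 86.1
   -21 across [-11.4  10.8  -1. ] z 86.5
   -15 across [-10.3   9.5   0.2] z 85.6
   -9 across [-8.  10.7  1.6] z 86.0
   -3 across [-6.9 11.9  1.7] z 85.9
   3 across [-5.8 14.3  4.9] z 85.6
   9 across [-6.  13.   4.3] z 86.5
   15 across [-4.9 11.7  3.6] z 86.7
   21 across [-6.3 10.4  1.8] z 86.5
   27 across [-5.1 77.2  9.4] z 86.8
   33 across [-2.7 10.2  3.8] z 86.8
   39 across [ 1.1 10.1  6.3] z 85.9
   45 across [2.3 8.8 5.5] z 86.4
   51 across [ 3.5 78.  20.7] z 85.2
```

jog_arm(plan=[[0.2,[0.05,-0.25,0.2],[0.005,0,0]],[0.2,[0.05,-0.25,0.7],[0.005,0,0]],[0.2,[0.05,-0.25,1.2],[0.005,0,0]],[0.2,[0.05,-0.25,1.2],[0.005,0,0]],[0.2,[0.05,-0.25,1.2],[0.005,0,0]],[0.2,[0.05,-0.25,1.2],[0.005,0,0]]])

```text
clock: 6.85
eef_pos: [0.5473, 0.065, 0.0534]
tool_rot: [-0.001, 0.643, 0.766, -0.001]
force: [0.3, -0.6, -1.2]
width: 0.262
```

```bash
python3 -c "
from h import *
to([.548,.065,.034],100)
"
```

```text
clock 6.85 tcp [0.5473 0.065  0.0534] F [ 0.3 -0.6 -1.2] w 0.262 j [-0.04  0.38  1.74 -0.    1.02 -0.21]
 shift cm [-0.01  0.07  1.94] turn [-0.002  0.    -0.001]
```

jog_arm(plan=[[0.2,[0,0.05,0.3],[-0.001,0,0]],[0.2,[0,0.05,0.6],[-0.001,0,0]],[0.2,[0,0.05,0.8],[-0.001,0,0]],[0.2,[0,0.05,0.8],[-0.001,0,0]]])

```text
clock: 7.35
eef_pos: [0.5474, 0.065, 0.0455]
tool_rot: [-0.001, 0.643, 0.766, -0.001]
force: [-2.5, 0.2, 4.1]
width: 0.262
```

```bash
python3 -c "
from h import *
for i in range(3):
    vision.camera('top'); to([.548,.065,.034],100)
print(robot.observe()['wrist_torque'])
"
```

```text
clock 7.4 tcp [0.5474 0.065  0.0455] F [-1.6  0.6  3.1] w 0.26 j [-0.04  0.4   1.75 -0.    1.   -0.21]
 shift cm [-0.01  0.06  1.15] turn [-0.001  0.    -0.   ]
clock 7.45 tcp [0.5474 0.065  0.0455] F [-2.1 -1.1  5. ] w 0.26 j [-0.04  0.4   1.75 -0.    1.   -0.21]
 shift cm [-0.01  0.06  1.15] turn [-0.001  0.    -0.   ]
clock 7.5 tcp [0.5475 0.065  0.0455] F [-3.5 -0.3  5.7] w 0.266 j [-0.04  0.4   1.75 -0.    1.   -0.21]
 shift cm [-0.01  0.06  1.15] turn [-0.001  0.    -0.   ]
[-0.01210932  0.4526026   0.0293071 ]
```

jog_arm(plan=[[0.2,[0,-0.04,0.3],[0,0,0]],[0.2,[0,-0.04,0.6],[0,0,0]],[0.2,[0,-0.04,0.9],[0,0,0]],[0.2,[0,-0.04,1.15],[0,0,0]],[0.2,[0,-0.04,1.15],[0,0,0]]])

```text
clock: 8.12
eef_pos: [0.5474, 0.0649, 0.0349]
tool_rot: [-0.0, 0.643, 0.766, -0.0]
force: [-4.4, -1.4, 9.4]
width: 0.266
```

```bash
python3 -c "
from h import *
vision.camera('top'); to([.548,.065,.034],100)
print(robot.observe()['wrist_torque'])
"
```

```text
clock 8.18 tcp [0.5474 0.0649 0.0349] F [-4.9 -0.9  9.9] w 0.259 j [-0.04  0.41  1.75 -0.    0.98 -0.21]
 shift cm [-0.    0.06  0.09] turn [-0.001  0.    -0.   ]
[-0.07479132  0.77312156  0.04915959]
```

jog_arm(plan=[[0.2,[0,-0.05,0.1],[0,0,0]],[0.2,[0,-0.05,0.2],[0,0,0]],[0.2,[0,-0.05,0.2],[0,0,0]]])

```text
clock: 8.55
eef_pos: [0.5475, 0.0649, 0.0349]
tool_rot: [0.0, 0.643, 0.766, -0.0]
force: [-9.4, -0.8, 22.3]
width: 0.259
```

jog_arm(plan=[[0.2,[0,0,-0.2],[0,0,0]],[0.5,[0,0,-0.2],[0,0,0]],[0.5,[0,0,-0.2],[0,0,0]],[0.5,[0,0,-0.2],[0,0,0]],[0.5,[0,0,-0.2],[0,0,0]],[0.5,[0,0,-1.5],[0,0,0]],[0.5,[0,0,-4],[0,0,0]],[0.5,[0,0,-9],[0,0,0]],[0.5,[0,0,-14],[0,0,0]],[0.5,[0,0,-18],[0,0,0]],[0.5,[0,0,-20],[0,0,0]]])

```text
clock: 9.93
eef_pos: [0.5485, 0.065, 0.2363]
tool_rot: [0.002, 0.643, 0.766, 0.002]
force: [0.0, 0.2, 0.3]
width: 0.502
```

```bash
python3 -c "
from h import *
im,d=snap('side');cv2.imwrite('pics/s3.png',cv2.resize(im[100:340,220:460,::-1],None,fx=2.5,fy=2.5))
to([.548,.065,.034],100)
"
```

```text
clock 9.97 tcp [0.5496 0.0649 0.2384] F [0.8 0.8 2.5] w 0.499 j [-0.04  0.16  1.6  -0.    1.37 -0.21]
 shift cm [ 0.08 -0.34 20.43] turn [ 0.009  0.002 -0.   ]
```

View pics/s3.png

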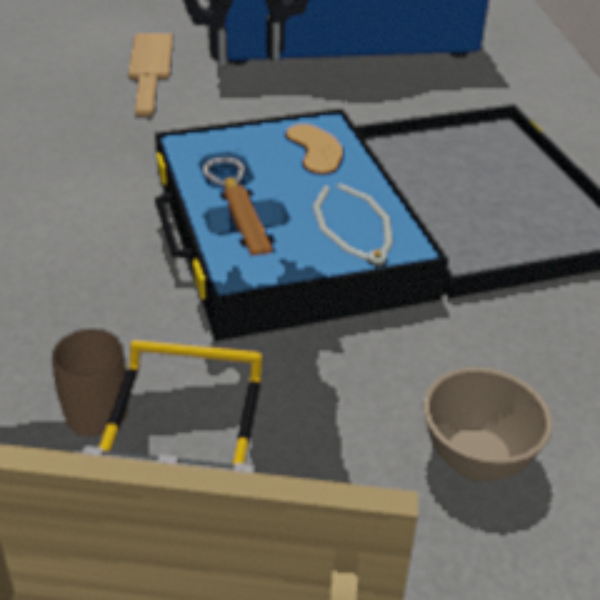

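The side view shows the tool in its cutout, loop in the wide end, flat against the insert, with the gripper clear above it. The beaker and bowl are undisturbed and the empty hook is still out. Next I'll measure the hook and panel.

```bash
cat > k.py <<'E'
from h import *
im,d=snap('top'); P=pts('top',d); hsv=cv2.cvtColor(im,cv2.COLOR_RGB2HSV); H,S,V=[hsv[...,i].astype(int) for i in range(3)]
B=np.zeros(H.shape,bool); B[195:300,385:480]=1
yw=np.deg2rad(-13.1); ex=np.array([np.cos(yw),np.sin(yw)]); ey=np.array([-ex[1],ex[0]])
pan=B&(abs(P[...,2]-.155)<.008)&(H<30)&(S>40)
q=P[pan][:,:2]; sx,sy=q@ex,q@ey
pk=B&(H>20)&(H<32)&(S>150)
import sys
for lo in np.arange(sx.min(),sx.max(),.03):
    k=(sx>=lo)&(sx<lo+.03); print(round(lo,3),k.sum(),'panel y', np.round(np.percentile(sy[k],[3,50,97]),4))
b=P[pk]; print('yellow',len(b),np.c_[b[:,:2]@ex,b[:,:2]@ey,b[:,2]][::12].round(3).tolist())
v,u=np.nonzero(pk&(P[...,2]>.14)); r=np.array([ray('top',x,y,.151)[:2] for x,y in zip(u,v)]); print('ray sx',np.percentile(r@ex,[1,50,99]),'sy',np.percentile(r@ey,[1,20,50,80,99]))
E
python3 k.py
```

```text
0.417 122 panel y [-0.2476 -0.238  -0.2299]
0.447 124 panel y [-0.2475 -0.2381 -0.23  ]
0.477 160 panel y [-0.2473 -0.2346 -0.1187]
0.507 167 panel y [-0.2474 -0.2345 -0.1186]
0.537 163 panel y [-0.2471 -0.2345 -0.1187]
0.567 137 panel y [-0.2474 -0.2364 -0.1193]
0.597 118 panel y [-0.2473 -0.2378 -0.23  ]
0.627 116 panel y [-0.2475 -0.2386 -0.2298]
yellow 238 [[0.576, -0.119, 0.152], [0.573, -0.125, 0.151], [0.568, -0.123, 0.152], [0.562, -0.125, 0.151], [0.575, -0.194, 0.141], [0.573, -0.196, 0.136], [0.571, -0.199, 0.135], [0.549, -0.119, 0.147], [0.543, -0.122, 0.151], [0.536, -0.123, 0.151], [0.526, -0.118, 0.149], [0.52, -0.121, 0.152], [0.513, -0.123, 0.153], [0.503, -0.119, 0.149], [0.497, -0.122, 0.152], [0.491, -0.123, 0.153], [0.484, -0.122, 0.153], [0.486, -0.192, 0.137], [0.486, -0.202, 0.141], [0.486, -0.21, 0.138]]
ray sx [0.48172891 0.52800859 0.57657743] sy [-0.19797907 -0.12427004 -0.12204217 -0.11940731 -0.11764876]
```

```bash
cat >> h.py <<'E'
yw=np.deg2rad(-13.1); EX=np.array([np.cos(yw),np.sin(yw),0]); EY=np.array([-EX[1],EX[0],0]); EZ=np.array([0,0,1.])
def stand(off,z,sx=.5293): return EX*sx+EY*(-.2295+off)+EZ*z
def hk(th,al,gap=0):
    al=np.deg2rad(al); c=np.array([.014+.094*np.cos(th)+.014*np.sin(th), .135-.094*np.sin(th)+.014*np.cos(th)])+(.012+gap)*np.array([np.sin(al),np.cos(al)])
    return stand(*c)
E
python3 -c "
from h import *
Z=np.load('top.npz'); 
print('beaker',ray('top',356,275,.075),'stand xy',ray('top',356,275,.075)@EX,ray('top',356,275,.075)@EY+.2295)
to(hk(0,40,.06)+[0,0,.03],-13.1)
to(hk(0,40,.06),-13.1,-np.deg2rad(40)*EX)"
```

```text
beaker [ 0.40151187 -0.15339516  0.075     ] stand xy 0.42583012939547926 0.17109998700780943
clock 10.03 tcp [0.5491 0.0649 0.2363] F [-0.5  0.3 -0.2] w 0.499 j [-0.04  0.16  1.61 -0.    1.37 -0.21]
 shift cm [-24.55  -9.46   0.18] turn [ 0.006 -0.006  1.974]
clock 10.03 tcp [0.5491 0.0649 0.2363] F [-0.5  0.3 -0.2] w 0.499 j [-0.04  0.16  1.61 -0.    1.37 -0.21]
 shift cm [-24.54  -9.48   3.18] turn [-0.446 -0.69   1.878]
```

jog_arm(plan=[[0,[-2,-0.8,0],[0,0,0.16]],[0,[-5,-2,0],[0,0,0.34]],[0,[-8.5,-3.3,0],[0,0,0.52]],[0,[-12,-4.6,0],[0,0,0.7]],[0,[-15.5,-6,0],[0,0,0.88]],[0,[-19,-7.3,0],[0,0,1.06]],[0,[-22,-8.5,0],[0,0,1.24]],[0,[-24,-9.3,0.1],[0,0,1.42]],[0,[-24.5,-9.5,0.1],[0,0,1.6]],[0,[-24.5,-9.5,0.1],[0,0,1.78]],[0,[-24.5,-9.5,0.1],[0,0,1.92]],[0,[-24.5,-9.5,0.1],[0,0,1.974]]])

```text
clock: 11.52
eef_pos: [0.495, -0.1925, 0.2296]
tool_rot: [-0.0, 0.993, -0.116, -0.002]
force: [-0.1, 0.0, -0.5]
width: 0.002
```

```bash
python3 -c "
from h import *
to(hk(0,40,.06),-13.1,-np.deg2rad(40)*EX)"
```

```text
clock 11.53 tcp [ 0.495  -0.1925  0.2296] F [-0.1  0.  -0.5] w 0.002 j [-0.53  0.12  1.66 -0.    1.36  1.27]
 shift cm [ 0.37 -0.01  2.54] turn [-0.698  0.004 -0.002]
```

jog_arm(plan=[[0,[0,0,0],[-0.1,0,0]],[0,[0.1,0,0],[-0.25,0,0]],[0,[0.2,0,0],[-0.4,0,0]],[0,[0.3,0,0],[-0.55,0,0]],[0,[0.37,0,1],[-0.698,0,0]],[0,[0.37,0,2.5],[-0.698,0,0]],[0,[0.37,0,2.5],[-0.698,0,0]],[0,[0.37,0,2.5],[-0.698,0,0]]])

```text
clock: 12.52
eef_pos: [0.4994, -0.1947, 0.2066]
tool_rot: [0.34, 0.934, -0.108, -0.039]
force: [-0.3, 0.2, 0.6]
width: 0.0
```

```bash
python3 -c "
from h import *
im,d=snap('side');cv2.imwrite('pics/s4.png',im[:,:,::-1])
for t in np.arange(0,1.61,.2): print(t); to(hk(t,40),-13.1,-np.deg2rad(40)*EX)"|grep -v clock
```

```text
0.0
 shift cm [-0.15 -0.28  6.14] turn [-0.     0.    -0.003]
0.2
 shift cm [-0.15 -1.56  7.54] turn [-0.     0.    -0.003]
0.4
 shift cm [-0.15 -2.55  9.16] turn [-0.     0.    -0.003]
0.6000000000000001
 shift cm [-0.16 -3.19 10.95] turn [-0.     0.    -0.003]
0.8
 shift cm [-0.16 -3.47 12.82] turn [-0.     0.    -0.003]
1.0
 shift cm [-0.15 -3.36 14.72] turn [-0.     0.    -0.003]
1.2000000000000002
 shift cm [-0.15 -2.88 16.55] turn [-0.     0.    -0.003]
1.4000000000000001
 shift cm [-0.15 -2.05 18.26] turn [-0.     0.    -0.003]
1.6
 shift cm [-0.15 -0.9  19.77] turn [-0.     0.    -0.003]
```

View pics/s4.png

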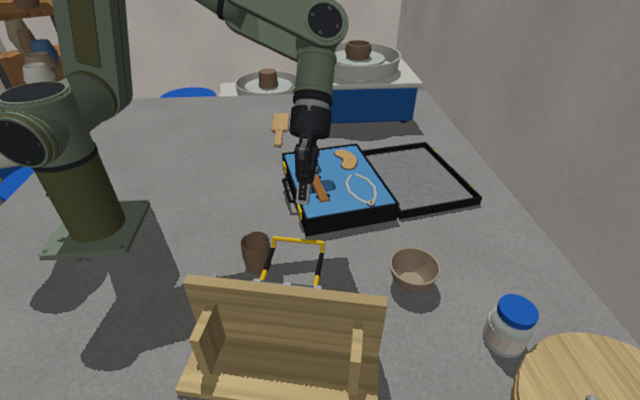

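The view shows the gripper tilted, fingertips at about (302,200), aimed at the hook bar (298,240), with the tool home in the case and the bowl and beaker where they were. Now I'll sweep the bar down.

jog_arm(plan=[[0,[-0.15,-0.1,2],[0,0,0]],[0,[-0.15,-0.2,4.5],[0,0,0]],[0,[-0.15,-0.3,5.8],[0,0,0]],[0,[-0.15,-0.9,6.8],[0,0,0]],[0,[-0.15,-1.56,7.54],[0,0,0]],[0,[-0.15,-2.1,8.35],[0,0,0]],[0,[-0.15,-2.55,9.16],[0,0,0]],[0,[-0.15,-2.9,10.05],[0,0,0]],[0,[-0.15,-3.19,10.95],[0,0,0]],[0,[-0.15,-3.19,10.95],[0,0,0]]])

```text
clock: 13.82
eef_pos: [0.4875, -0.2379, 0.1011]
tool_rot: [0.34, 0.934, -0.107, -0.04]
force: [-0.1, 0.6, -0.4]
width: 0.0
```

```bash
python3 -c "
from h import *
for t in (.6,.7,.8,.9,1,1.1,1.2,1.3,1.4,1.5,1.6): print(t); to(hk(t,40),-13.1,-np.deg2rad(40)*EX)"|grep -v clock
```

```text
0.6
 shift cm [ 0.05  0.19 -0.05] turn [0.    0.001 0.001]
0.7
 shift cm [0.05 0.   0.88] turn [0.    0.001 0.001]
0.8
 shift cm [ 0.06 -0.09  1.83] turn [0.    0.001 0.001]
0.9
 shift cm [ 0.06 -0.09  2.78] turn [0.    0.001 0.001]
1
 shift cm [0.06 0.01 3.72] turn [0.    0.001 0.001]
1.1
 shift cm [0.06 0.2  4.65] turn [0.    0.001 0.001]
1.2
 shift cm [0.06 0.49 5.56] turn [0.    0.001 0.001]
1.3
 shift cm [0.06 0.86 6.43] turn [0.    0.001 0.001]
1.4
 shift cm [0.06 1.32 7.26] turn [0.    0.001 0.001]
1.5
 shift cm [0.06 1.86 8.05] turn [0.    0.001 0.001]
1.6
 shift cm [0.06 2.47 8.77] turn [0.    0.001 0.001]
```

```bash
cat > y.py <<'E'
from h import *
for n,b in(('side',(225,300,250,335)),('top',(195,300,375,450))):
    im,d=snap(n); P=pts(n,d); hsv=cv2.cvtColor(im,cv2.COLOR_RGB2HSV); H,S,V=[hsv[...,i].astype(int) for i in range(3)]
    m=np.zeros(H.shape,bool); m[b[0]:b[1],b[2]:b[3]]=1; m&=(H>20)&(H<32)&(S>150)
    q=P[m]; q=np.c_[q@EX,q@EY+.2295,q[:,2]]; v,u=np.nonzero(m)
    k=np.argsort(-q[:,1])[:12]; print(n,len(q),'sx,off,z of outermost',np.round(np.median(q[k],0),3) if len(q) else '', 'z range',np.percentile(q[:,2],[2,98]).round(3), 'off range',np.percentile(q[:,1],[2,98]).round(3))
E
python3 y.py
```

```text
side 272 sx,off,z of outermost [0.514 0.177 0.001] z range [0.001 0.131] off range [0.028 0.177]
top 197 sx,off,z of outermost [0.517 0.103 0.095] z range [0.089 0.14 ] off range [0.019 0.104]
```

jog_arm(plan=[[0,[0.05,0,0.9],[0,0,0]],[0,[0.05,-0.1,1.8],[0,0,0]],[0,[0.05,-0.1,2.8],[0,0,0]],[0,[0.05,0,3.7],[0,0,0]],[0,[0.05,0.2,4.65],[0,0,0]],[0,[0.05,0.5,5.55],[0,0,0]],[0,[0.05,0.85,6.4],[0,0,0]],[0,[0.05,1.3,7.25],[0,0,0]],[0,[0.05,1.7,7.8],[0,0,0]],[0,[0.05,1.75,7.9],[0,0,0]],[0,[0.05,1.75,7.9],[0,0,0]]])

```text
clock: 15.3
eef_pos: [0.4727, -0.3011, 0.0524]
tool_rot: [0.34, 0.933, -0.107, -0.04]
force: [-0.1, -0.8, 0.1]
width: 0.001
```

```bash
python3 y.py; python3 -c "
from h import *
for t in (1.5,1.6): to(hk(t,40),-13.1,-np.deg2rad(40)*EX)"
```

```text
clock 15.35 tcp [ 0.4728 -0.3011  0.0524] F [-0.3  0.2  0.4] w 0.004 j [-0.37  0.47  1.81 -0.89  0.96  2.  ]
 shift cm [0.06 0.02 0.15] turn [0.001 0.002 0.   ]
clock 15.35 tcp [ 0.4728 -0.3011  0.0524] F [-0.3  0.2  0.4] w 0.004 j [-0.37  0.47  1.81 -0.89  0.96  2.  ]
 shift cm [0.06 0.63 0.87] turn [0.001 0.002 0.   ]Traceback (most recent call last):
  File "y.py", line 6, in <module>
    k=np.argsort(-q[:,1])[:12]; print(n,len(q),'sx,off,z of outermost',np.round(np.median(q[k],0),3) if len(q) else '', 'z range',np.percentile(q[:,2],[2,98]).round(3), 'off range',np.percentile(q[:,1],[2,98]).round(3))
                                                                                                                                  ~~~~~~~~~~~~~^^^^^^^^^^^^^^^
    return _quantile_unchecked(
        a, q, axis, out, overwrite_input, method, keepdims, weights)
    return _ureduce(a,
                    func=_quantile_ureduce_func,
    ...<5 lines>...
                    overwrite_input=overwrite_input,
                    method=method)
    r = func(a, **kwargs)
    result = _quantile(arr,
                       quantiles=q,
    ...<2 lines>...
                       out=out,
                       weights=wgt)
    slices_having_nans = np.isnan(arr[-1, ...])
                                  ~~~^^^^^^^^^
IndexError: index -1 is out of bounds for axis 0 with size 0
```

jog_arm(plan=[[0,[0.05,0.1,0.2],[0,0,0]],[0,[0.05,0.25,0.35],[0,0,0]],[0,[0.05,0.25,0.35],[0,0,0]]])

```text
clock: 15.72
eef_pos: [0.4724, -0.3039, 0.0514]
tool_rot: [0.34, 0.934, -0.108, -0.04]
force: [-2.0, 8.3, 6.2]
width: -0.002
```

jog_arm(plan=[[0,[0,0.1,0.08],[0,0,0]],[0,[0,0.1,0.08],[0,0,0]]])

```text
clock: 15.98
eef_pos: [0.4724, -0.3041, 0.0514]
tool_rot: [0.339, 0.934, -0.108, -0.04]
force: [-0.6, 14.4, 9.6]
width: -0.002
```

jog_arm(plan=[[0,[0,-0.2,-1],[0,0,0]],[0,[0,-0.3,-4],[0,0,0]],[0,[0,-0.3,-9],[0,0,0]],[0,[0,-0.3,-14],[0,0,0]],[0,[0,-0.3,-19],[0,0,0]],[0,[0,-4,-24],[0,0,0]],[0,[0,-8,-26],[0,0,0]],[0,[0,-8,-26],[0,0,0]]])

```text
clock: 16.98
eef_pos: [0.5253, -0.0812, 0.1985]
tool_rot: [0.34, 0.934, -0.105, -0.039]
force: [-1.0, -1.3, -0.4]
width: 0.001
```

```bash
python3 - <<'E'
from h import *
print(robot.observe()['eef_pos'],robot.observe()['force'])
im,d=snap('top'); cv2.imwrite('pics/t5.png',im[:,:,::-1])
im,d=snap('side'); cv2.imwrite('pics/s5.png',im[:,:,::-1])
E
```

```text
[ 0.52533726 -0.08116413  0.19848584] [-0.96160353 -1.27629176 -0.41649044]
```

View pics/t5.png

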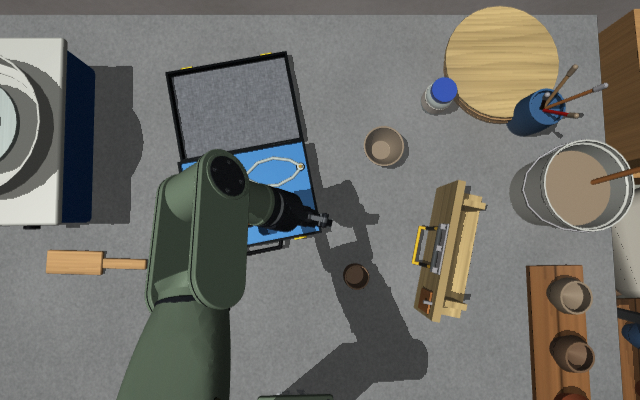

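The top view shows the hook folded against the panel (bar at about (420,245)), with the bowl (384,147) and beaker (356,275) unmoved. The arm covers the case, so I'll move it aside for a final check.

```bash
sed -i 's/P\[m\]; q=/P[m]; q=q[q[:,2]>.02]; q=/' y.py; python3 -c "
from h import *
to([.525,-.081,.30],-13.1)
to([.35,-.42,.30],-13.1)"; python3 y.py 2>&1 | grep -E '^(side|top)'
```

```text
clock 17.07 tcp [ 0.5245 -0.0837  0.1987] F [ 0.3 -0.5  0.5] w 0.003 j [ 0.04  0.33  1.63 -0.68  1.44  2.02]
 shift cm [-0.02  6.31 -7.93] turn [0.699 0.001 0.001]
clock 17.07 tcp [ 0.5245 -0.0837  0.1987] F [ 0.3 -0.5  0.5] w 0.003 j [ 0.04  0.33  1.63 -0.68  1.44  2.02]
 shift cm [-9.41 34.6  15.89] turn [0.699 0.001 0.001]
```

jog_arm(plan=[[0,[0,2,-2.5],[0.15,0,0]],[0,[0,4,-5],[0.3,0,0]],[0,[0,6.3,-8],[0.45,0,0]],[0,[-2,11,-4],[0.6,0,0]],[0,[-4,15.5,0],[0.7,0,0]],[0,[-5.5,20,4],[0.7,0,0]],[0,[-7,25,8],[0.7,0,0]],[0,[-8.5,30,12],[0.7,0,0]],[0,[-9.4,34.6,15.9],[0.7,0,0]],[0,[-9.4,34.6,15.9],[0.7,0,0]],[0,[-9.4,34.6,15.9],[0.7,0,0]]])

```text
clock: 18.5
eef_pos: [0.3482, -0.4205, 0.2993]
tool_rot: [-0.001, 0.993, -0.116, -0.001]
force: [0.4, -0.1, -1.1]
width: -0.002
```

```bash
cat > f.py <<'E'
from h import *
T,dt=snap('top'); S_,ds=snap('side')
A=cv2.resize(T[140:260,170:330,::-1],None,fx=2.5,fy=2.5,interpolation=cv2.INTER_NEAREST); B=cv2.resize(T[180:300,340:500,::-1],None,fx=2.5,fy=2.5,interpolation=cv2.INTER_NEAREST)
C=cv2.resize(S_[120:240,260:420,::-1],None,fx=2.5,fy=2.5); D=cv2.resize(S_[220:340,180:340,::-1],None,fx=2.5,fy=2.5)
cv2.imwrite('pics/f.png',np.vstack([np.hstack([A,B]),np.hstack([C,D])]))
def hsv(im): h=cv2.cvtColor(im,cv2.COLOR_RGB2HSV).astype(int); return h[...,0],h[...,1],h[...,2]
P=pts('top',dt); H,S,V=hsv(T)
a=(H>4)&(H<18)&(S>120); m=np.zeros_like(a); m[195:240,235:310]=1; a&=m
n,l,st,_=cv2.connectedComponentsWithStats(a.astype(np.uint8)); a=l==1+st[1:,4].argmax()
v,u=np.nonzero(a); r=np.array([ray('top',x,y,.051)[:2] for x,y in zip(u,v)]); yaw=np.deg2rad(100); e=np.array([np.cos(yaw),np.sin(yaw)])
q=r-[.548,.065]; al=q@e; ac=q@[e[1],-e[0]]; z=P[a][:,2]
b=(H>98)&(H<112)&(S>120)&(V>120); b[:,:180]=0;b[:,315:]=0;b[:160]=0;b[240:]=0
print('insert z',np.median(P[b][:,2]),'handle',len(u),'along',al.min(),al.max(),'across',ac.min(),ac.max())
for lo in np.arange(-.066,.06,.021):
    k=(al>=lo)&(al<lo+.021); j=k&(ac>0); i=k&(ac<0); print(round(lo,3),'z',np.median(z[k]).round(4),'z +/-',np.median(z[j]).round(4),np.median(z[i]).round(4),'mid',ac[k].mean().round(4))
y=(H>20)&(H<32)&(S>150); m=np.zeros_like(y); m[195:300,380:450]=1; y&=m; p=P[y]; print('hook yellow off,z', np.c_[p@EY+.2295,p[:,2]][::6].round(3).tolist())
E
python3 f.py
```

```text
insert z 0.05021214312344918 handle 462 along -0.06574412134640223 0.058683528658457856 across -0.012719783275710573 0.012880518767755212
-0.066 z 0.053 z +/- 0.0529 0.053 mid -0.0003
-0.045 z 0.0531 z +/- 0.0527 0.0535 mid -0.0002
-0.024 z 0.0527 z +/- 0.0531 0.0526 mid -0.001
-0.003 z 0.0527 z +/- 0.0526 0.0528 mid -0.0011
0.018 z 0.0528 z +/- 0.0527 0.053 mid -0.0002
0.039 z 0.0529 z +/- 0.0523 0.0531 mid -0.0003
hook yellow off,z [[0.037, 0.045], [0.034, 0.046], [0.019, 0.11], [0.033, 0.046], [0.02, 0.115], [0.025, 0.046], [0.033, 0.047], [0.034, 0.046], [0.037, 0.043], [0.037, 0.046], [0.037, 0.042], [0.037, 0.044], [0.036, 0.043], [0.031, 0.047], [0.033, 0.047], [0.032, 0.046], [0.036, 0.047], [0.034, 0.044], [0.036, 0.044], [0.038, 0.046], [0.036, 0.043], [0.031, 0.043], [0.033, 0.046], [0.035, 0.048], [0.036, 0.045], [0.023, 0.052], [0.018, 0.118], [0.018, 0.129]]
```

View pics/f.png

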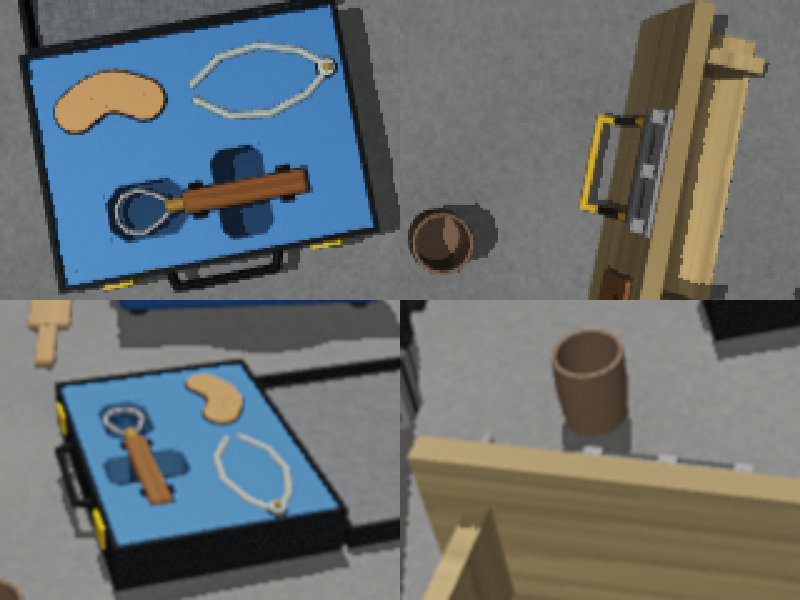

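The final views show the tool home and level: its top is 2.5–3 mm proud along the whole handle, and the loop is in the wide end. The hook bar sits about 34 mm off the panel face with its top at 46 mm, which matches the 1.5 rad stop. The beaker stands where it was.

```bash
python3 -c "
from h import *
print(ticket.hand_in())"
```

```text
the job is handed in; nothing more can be done
None
```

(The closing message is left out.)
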